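# Start the cure on the turntable station

## Robot

A 7-joint arm with a two-finger parallel gripper is mounted at the origin on the work surface. World frame = base frame: x ahead of the robot, y to its left, z up, the work surface at z = 0. Lengths are in m, angles in rad, forces in N, time in s.
With the tool pointing down it reaches from about 0.4 to 0.875 m from the base axis. Payload 6.5 kg.
Tool frame: the origin (TCP) lies midway between the tips of the shut fingers; the grasp point (between the pads) lies r.grip_depth behind it (r.grip_depth is the distance from the TCP to the grasp point, in m); z points along the fingers, y is the line along which they close (so a half turn about z gives the same grasp; the last joint's range is limited). The gripper opens to 88 mm and grips with 3 to 60 N. Pads are 18 mm wide; open, the fingers measure 123 mm over their backs; the gripper's body (75 mm by 187 mm) begins 45 mm behind the grasp point.
Start: joints at [1.169, 0.536, -0.004, 1.538, 0.003, 1.067, -0.071], TCP at [0.214, -0.614, 0.239] pointing down, gripper open.
Joint ranges: [-2.7, 2.7], [-0.37, 2.16], [-1.27, 1.26], [0.24, 2.4], [-1.31, 4.45], [0.19, 1.91], [-2.76, 2.76]. Speed limits (rad/s): [2.39, 2.39, 3.14, 3.14, 3.14, 3.14, 3.14].

## Interface

Orientations are given as a 3x3 rotation matrix whose columns are the frame's x, y, z axes.
In Python, from station import r gives the robot as it stands. The module is installed in compiled form; this text tells all that it offers.
- The arm moves only by the tool drive_tool, never from a script. Its argument "steps" is text: rows parted by semicolons, each of 5 numbers parted by spaces: the shift along the tool's x, y, z as a fraction of full scale, then the turn about the tool's z as a fraction of full scale, then the opening, from 0 (shut) to 1 (fully open). A call has 1 to 10 rows; each row is the pose to reach, as a shift and turn from the pose commanded when the call began, along the tool's axes at that moment, turning the shorter way round; what a row does not reach only later rows make up. Full scale, the value 1, is 0.3 m for a shift and 2 pi rad for a turn. A row lasts 1/10 s, in which the tool goes at most 50 mm and 8.59 degrees, less where a joint would pass 70% of its speed; a pose out of reach is approached as far as the arm can. A call with a number of a shift or a turn outside -1 to 1 is refused whole. A call with a gripper value outside its range is refused whole. The fingers move at their own pace and stop on an object; "newtons" is the grip in N (left out, the last holds). Time passes only in rows, so rows that repeat a pose let the fingers close. It gives the time, the measured TCP pose, the force, the opening and the grip force at its end, in the units of the state.
- r.sense(): the state, without advancing time (a new reading comes with each control period).
- r.snapshot(name): name is "scene" or "top" or "wrist"; returns a dict with "img" (384x512x3 uint8, blue, green, red), "fx", "fy", "cx", "cy" (pixels), "extrinsics" (4x4, takes a point from world to camera coordinates). Camera axes: x right, y down, z forward; pixel columns grow to the right and rows downward; lengths in m; the calibration is good to about 2 mm. A picture is of the moment at which its call begins. There is no depth.
- r.finish_job(): hands the job in; it is judged then, once.
Trained networks look in a picture, given as the dict that the camera call returned (one of the last four; its "shot" number tells which), for a name from the list of things; names that differ only in an ending like _2 or _b are one class to them, and where a whole thing is asked for, a point or a joint stands for the part that bears it (a point fixed in the world has none). Each returns a list of dicts, best first, with "confidence" (0 to 1); they miss things now and then, are a little off and sometimes report something else, mostly with a low value. They report only what shows in the picture. A call takes as long as a camera call.
- r.look_for(name, picture): "centre" ([row, column] in pixels, amid what is visible of it).
- r.tip_of(name, picture): "centre" ([row, column] in pixels: a listed point, or the origin of a listed thing).
The state is a dict: "t": time; "q": joint angles; "qd": joint speeds; "joint_torque": joint torques, N m; "position": TCP position; "orientation": TCP orientation; "wrist_force": force on the tool from outside, world axes, zero at the start; "ft_torque": the same for the moment, N m; "finger_gap": opening from 0.0 (shut) to 1.0 (fully open); "grasp_force": force on a finger pad.
Only numpy, scipy, OpenCV 4.12 (cv2) and the standard library are available. Lean on these libraries where they do the work, as an engineer would, in place of code of your own. Each camera call takes 0.05 s, during which the arm holds its last target. There are 200 camera calls.

## Task

The resin helmet is waiting under the amber hood of the black curing station; start its cure on the front panel, with the fingertips only. Switch the power rocker (left-hand end of the panel) on by pressing its raised far end fully down, then switch the mode rocker beside it from washing to curing by pressing its raised near end (the sun mark) fully down, then tap the large round start key and let it spring back. Press lightly, keep off the small stop key at the right-hand end, pick nothing up, and leave the hood with the helmet and the other things on the counter where they are.

Things in the scene. Friction and masses are not known exactly. Their poses are not given: they have to be found in the camera images.
- station: black curing station, fixed: 275 (x) x 236 (y) x 55 mm high, origin at the centre of its underside, z up. Its -x side is the front; left = +y, near = -x, far = +x. Aluminium panel along the front, 56 mm above the counter, controls in one row at x = -96 mm: power y +80, mode +25, start -35, stop -88 mm. The hood's wall is 70 mm behind this row: hold the gripper's wide side along the station's y.
- power (a joint): power rocker, black paddle 40 mm long (near-far) x 24 wide, V-shaped top, pivoted under its middle. 0 = off (far end up, 10 mm above the panel), 0.30 rad = on (far end all the way down, 4 mm above the panel). It moves stiffly, with a steady 1.5 N near its end (more towards its middle), stays where it is left, and stands against a stop, with a little give, when fully on; above 0.22 counts as on.
- power_press (a point): spot to press on the power rocker: on the top surface, on the centre line, 4 mm short of the far end; turns with the rocker, going down 5 mm from off to on.
- mode (a joint): mode rocker, the same paddle and the same stiff movement as the power rocker but mounted the other way round. 0 = washing (near end up, far end down, at the wave mark), 0.30 rad = curing (near end all the way down, at the sun mark); above 0.22 counts as curing.
- mode_press (a point): spot to press on the mode rocker: on the top surface, on the centre line, 4 mm short of the near end; turns with the rocker, going down 5 mm from washing to curing.
- start (a joint): start key, round, diameter 31 mm, its flat top 8.5 mm above the deck; joint = travel down in m, 0 = up, 0.006 = fully down; a spring brings it back up. It takes about 1.3 N to begin to move, 4 N at 2.2 mm, 5 N at 3 mm and 8.8 N fully down; 2 mm counts as a press.
- start_top (a point): centre of the start key's top; moves with the key.
- stop (a joint): stop key, round, diameter 17 mm, top 5.5 mm above the deck, sprung like the start key; joint = travel down in m. Not to be pressed.
- stop_top (a point): centre of the stop key's top.
- hood: loose transparent amber hood standing on the station's deck over the turntable: a cylinder 156 mm in diameter and 92 mm high with a black knob 16 mm high on top (highest point 163 mm above the counter); origin at the centre of its lower rim, z up. To be left alone.
- helmet: grey resin helmet model, 62 mm wide, 66 mm high, standing on the turntable inside the hood; origin at the centre of its underside. To be left alone.
- tub: empty translucent wash tub with its snap lid on, 245 (x) x 175 (y) x 95 mm high, standing on the counter to one side of the station; origin at the centre of its underside. To be left alone.
- dispenser: push-dispenser bottle with a dished top, 72 mm in diameter, 132 mm high, standing on the counter on the other side of the station; origin at the centre of its underside. To be left alone.
- spatula: steel spatula 200 mm long lying on the counter to the right of the station, nearer the robot, handle towards its own -x. To be left alone.

How it is judged:
On the way, in this order (a step that is already met when the one before it is completed fails the run):
1. the power rocker is switched on (value of joint power above 0.22 rad), for 0.1 s.
2. the mode rocker is switched to curing (value of joint mode above 0.22 rad), for 0.1 s.
3. the start key is tapped with the fingers (value of joint start above 0.002 m and contact force between the fingers and station above 0.5 N), for 0.04 s.
At the end, for the whole second after the job is handed in: The power rocker stands at on and the mode rocker at curing (both joints above 0.22 of 0.30 rad), the start key has been pressed at least 2 mm and is up again, the stop key is up, hood and helmet are within 10 mm and tub, dispenser and spatula within 20 mm of where they stood (value of joint each of power, mode above 0.22 rad and value of joint each of start, stop below 0.0008 m and distance of each of hood, helmet from where it was at the start of the episode below 0.01 m and distance of each of tub, dispenser, spatula from where it was at the start of the episode below 0.02 m); the robot touches nothing.
It fails at once if the station is pressed by the fingers with more than 20 N, or by any other part of the robot (contact force between the arm and station above 2 N or contact force between the fingers and station above 20 N).
It fails at once if the mode rocker is switched while the power is off, or the start key pressed before power is on and mode at curing ((value of joint mode above 0.2 rad and value of joint power below 0.1 rad) or (value of joint start above 0.0015 m and value of joint any of power, mode below 0.2 rad)).
It fails at once if the stop key is pressed (value of joint stop above 0.0015 m).
It fails at once if the hood is lifted, shifted or knocked, or the helmet disturbed (distance of any of hood, helmet from where it was at the start of the episode above 0.01 m).
It fails at once if the tub, the dispenser or the spatula is moved or lifted (distance of any of tub, dispenser, spatula from where it was at the start of the episode above 0.02 m).
It also fails if it takes over 35 s, if anything falls off the work surface, if the arm or the gripper's body presses on something with over 40 N, if the wrist force passes 120 N, or if a joint passes its speed limit or range.

## Working session

There is one attempt and no reset: what is moved stays moved. The work goes in short steps, Python scripts to look and compute and a tool call to move; the robot and the scene stay as the last step left them, time stands still between calls to the robot, and variables do not carry over. Pictures are saved under pics/ and viewed, at most 10 in all, crops included, and the job is handed in when it is done.

Besides the shell and the picture viewer there is one more tool, called after "Emit:" by a JSON object that holds its "name" and its "arguments". drive_tool: Moves the arm, as the interface text tells. Its arguments: {"type":"object","properties":{"steps":{"type":"string"},"newtons":{"type":"number"}},"required":["steps"]}

```bash
mkdir -p pics
cat > h.py <<'E'
import numpy as np, cv2
from station import r
NAMES=["power_press","mode_press","start_top","stop_top","station","hood","tub","dispenser","spatula"]
def ray(p,c):
    E=np.array(p["extrinsics"]);R=E[:3,:3];t=E[:3,3]
    d=R.T@np.array([(c[1]-p["cx"])/p["fx"],(c[0]-p["cy"])/p["fy"],1.]);return -R.T@t,d/np.linalg.norm(d)
def onz(p,c,z):
    o,d=ray(p,c);return o+d*(z-o[2])/d[2]
E
python3 - <<'E'
from h import *
s=r.sense();print(s["t"],s["position"],s["orientation"],s["wrist_force"],r.grip_depth)
Z=dict(power_press=.065,mode_press=.065,start_top=.0635,stop_top=.0605,station=0,hood=.055,tub=0,dispenser=0,spatula=0)
for cam in("top","scene"):
    p=r.snapshot(cam);cv2.imwrite(f"pics/{cam}0.png",p["img"])
    print(cam,p["fx"],np.round(ray(p,(192,256))[0],3))
    for n in NAMES:
        for d in r.tip_of(n,p)[:2]: print(n,np.round(d["centre"],1),round(d["confidence"],2),np.round(onz(p,d["centre"],Z[n]),4))
print(r.sense()["t"])
E
```

```text
0.0 [ 0.21394631 -0.61314036  0.23785728] [[ 9.44147103e-01  3.29523504e-01 -7.12969729e-04]
 [ 3.29524238e-01 -9.44145817e-01  1.56605161e-03]
 [-1.57096572e-04 -1.71352390e-03 -9.99998520e-01]] [-0.0396209   0.39923973  0.06147   ] 0.0187
top 458.21846128059474 [ 0.424 -0.007  1.488]
power_press [187.9 266.4] 0.65 [ 0.5247 -0.0257  0.065 ]
mode_press [196.3 284.1] 0.65 [ 0.4986 -0.0807  0.065 ]
start_top [187.8 304.5] 0.59 [ 0.5254 -0.1443  0.0635]
start_top [237.1 373.2] 0.29 [ 0.3736 -0.355   0.0635]
stop_top [179.8 318.6] 0.43 [ 0.5507 -0.1886  0.0605]
station [163.2 281.1] 0.85 [ 0.6102 -0.0744 -0.    ]
hood [144.5 277.8] 0.71 [ 0.6627 -0.0616  0.055 ]
tub [145.2 117.4] 0.66 [0.6689 0.4642 0.    ]
dispenser [151.3 403.7] 0.91 [ 0.65   -0.4736  0.    ]
spatula [237.6 375.8] 0.79 [ 0.3698 -0.3788  0.    ]
scene 369.08914454649226 [0.865 0.651 0.78 ]
power_press [184.  251.5] 0.66 [ 0.5312 -0.0089  0.065 ]
mode_press [162.8 246. ] 0.61 [ 0.503  -0.0967  0.065 ]
mode_press [164.5 227.6] 0.58 [ 0.5539 -0.1165  0.065 ]
start_top [163.5 229.8] 0.53 [ 0.5456 -0.119   0.0635]
station [192.9 217.4] 0.59 [ 0.6072 -0.0849  0.    ]
station [164.3 249.1] 0.2 [ 0.4649 -0.1532  0.    ]
hood [192.  197.7] 0.61 [ 0.6716 -0.0629  0.055 ]
tub [380.2 298.9] 0.6 [0.6794 0.4649 0.    ]
dispenser [129.8 158.7] 0.88 [ 0.6608 -0.4803  0.    ]
dispenser [378.7 301.4] 0.27 [0.6736 0.4649 0.    ]
spatula [119.3 243.4] 0.87 [ 0.365  -0.3888  0.    ]
1.0
```

Run:
```python
import cv2
a=cv2.imread("pics/top0.png")[110:260,220:345];b=cv2.imread("pics/scene0.png")[110:260,165:290]
cv2.imwrite("pics/c0.png",cv2.hconcat([cv2.resize(x,(400,480),interpolation=2) for x in(a,b)]))
```

```text
(no output)
```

View pics/c0.png

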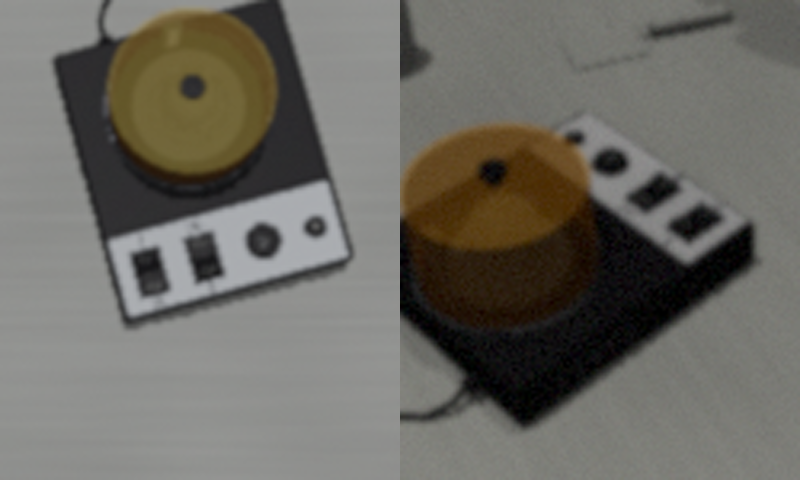

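Emit:
{"name": "drive_tool", "arguments": {"steps": "0.65 -0.66 -0.1 0.016 0;0.65 -0.66 -0.1 0.016 0;0.65 -0.66 -0.1 0.016 0;0.65 -0.66 -0.1 0.016 0;0.65 -0.66 -0.1 0.016 0;0.65 -0.66 -0.1 0.016 0;0.65 -0.66 -0.1 0.016 0;0.65 -0.66 -0.1 0.016 0"}}

```text
t: 1.8
position: [0.3332, -0.3626, 0.269]
orientation: [[0.972, 0.234, 0.0], [0.234, -0.972, -0.001], [0.0, 0.001, -1.0]]
wrist_force: [-0.9, 0.4, -0.3]
finger_gap: 0.298
grasp_force: 0.0
```

Emit:
{"name": "drive_tool", "arguments": {"steps": "0.54 -0.7 -0.1 0 0;0.54 -0.7 -0.1 0 0;0.54 -0.7 -0.1 0 0;0.54 -0.7 -0.1 0 0;0.54 -0.7 -0.1 0 0;0.54 -0.7 -0.1 0 0;0.54 -0.7 -0.1 0 0;0.54 -0.7 -0.1 0 0"}}

```text
t: 2.6
position: [0.4412, -0.1225, 0.2984]
orientation: [[0.973, 0.231, -0.001], [0.231, -0.973, -0.001], [-0.001, 0.0, -1.0]]
wrist_force: [-0.2, -1.3, -0.4]
finger_gap: 0.01
grasp_force: 0.0
```

```bash
cat >> h.py <<'E'
LOC=dict(power_press=(-.080,.08,.0645),mode_press=(-.112,.025,.0645),start_top=(-.096,-.035,.0635),stop_top=(-.096,-.088,.0605))
def fit(obs):
    """obs: list of (picture, pixel, name); least squares on station x,y,yaw"""
    from scipy.optimize import least_squares
    def f(v):
        c,s=np.cos(v[2]),np.sin(v[2]);o=[]
        for p,px,n in obs:
            l=LOC[n];w=np.array([v[0]+c*l[0]-s*l[1],v[1]+s*l[0]+c*l[1],l[2]])
            E=np.array(p["extrinsics"]);q=E[:3,:3]@w+E[:3,3]
            o+=[p["fy"]*q[1]/q[2]+p["cy"]-px[0],p["fx"]*q[0]/q[2]+p["cx"]-px[1]]
        return np.array(o)
    R=least_squares(f,[.61,-.08,.24],loss="soft_l1",f_scale=2.);return R.x,f(R.x).reshape(-1,2)
E
python3 - <<'E'
from h import *
obs=[]
for k in range(2):
    p=r.snapshot("wrist")
    for n in LOC:
        for d in r.tip_of(n,p)[:1]:
            print(n,np.round(d["centre"],1),round(d["confidence"],2),np.round(onz(p,d["centre"],LOC[n][2]),4))
            if d["confidence"]>.35: obs.append((p,d["centre"],n))
cv2.imwrite("pics/w1.png",p["img"]);print(np.round(ray(p,(192,256))[0],3),p["fx"])
v,e=fit(obs);print(v,np.round(e,1).tolist())
s=r.sense();print(s["t"],s["position"],s["wrist_force"])
E
```

```text
power_press [ 85.9 193.5] 0.82 [ 0.5215 -0.0213  0.0645]
mode_press [110.7 234.2] 0.78 [ 0.5034 -0.0794  0.0645]
start_top [ 98.6 281.1] 0.55 [ 0.5327 -0.1365  0.0635]
stop_top [ 96.4 322.4] 0.47 [ 0.5482 -0.1895  0.0605]
power_press [ 87.6 192.4] 0.81 [ 0.5191 -0.0196  0.0645]
mode_press [109. 237.] 0.7 [ 0.5063 -0.082   0.0645]
start_top [ 97.2 280.1] 0.85 [ 0.5341 -0.1342  0.0635]
stop_top [ 95.9 324.3] 0.44 [ 0.5494 -0.1912  0.0605]
[ 0.511 -0.106  0.445] 273.6415232871828
[ 0.61856203 -0.07795363  0.25559992] [[0.4, -0.5], [0.1, 2.0], [-1.5, 0.0], [-0.1, -1.6], [-1.2, 1.2], [1.9, -0.3], [-0.0, 1.5], [0.4, -3.1]]
3.1 [ 0.44155534 -0.12074394  0.29870607] [ 0.05622283 -0.92598188 -0.06152372]
```

View pics/w1.png

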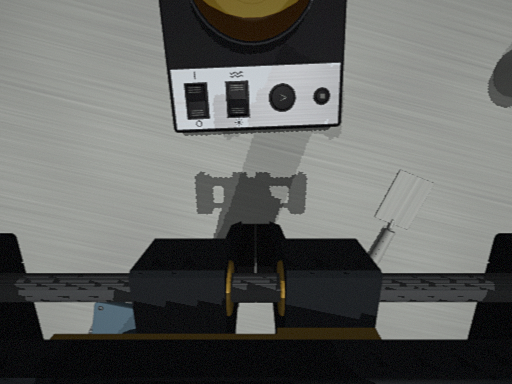

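Emit:
{"name": "drive_tool", "arguments": {"steps": "0.338 -0.262 0 -0.004 0;0.338 -0.262 0 -0.004 0;0.338 -0.262 0.2 -0.004 0;0.338 -0.262 0.5 -0.004 0;0.338 -0.262 0.6 -0.004 0;0.338 -0.262 0.68 -0.004 0;0.338 -0.262 0.68 -0.004 0;0.338 -0.262 0.68 -0.004 0;0.338 -0.262 0.68 -0.004 0"}}

```text
t: 4.0
position: [0.5236, -0.0205, 0.0968]
orientation: [[0.966, 0.257, 0.003], [0.257, -0.966, -0.0], [0.003, 0.001, -1.0]]
wrist_force: [0.2, 0.6, 1.0]
finger_gap: 0.005
grasp_force: 0.0
```

Run:
```python
from h import *
p=r.snapshot("wrist");cv2.imwrite("pics/w2.png",p["img"])
q=r.snapshot("scene")["img"][110:260,165:340];cv2.imwrite("pics/s2.png",cv2.resize(q,(700,600),interpolation=2))
s=r.sense();print(s["t"],s["position"],s["orientation"][:2],s["wrist_force"])
```

```text
4.1 [ 0.52390834 -0.02056785  0.09726912] [[ 9.66387010e-01  2.57050362e-01  4.61062031e-03]
 [ 2.57053976e-01 -9.66397027e-01 -1.98953998e-04]] [-0.51389214  0.60903308  0.67655823]
```

View pics/w2.png

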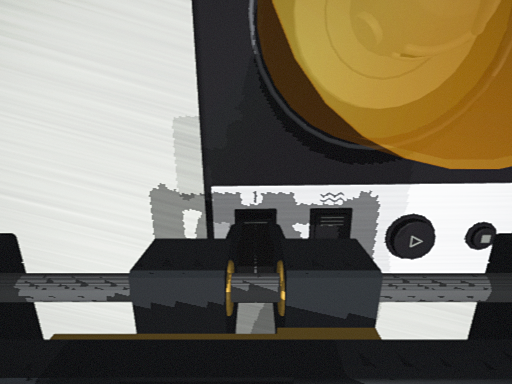

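View pics/s2.png

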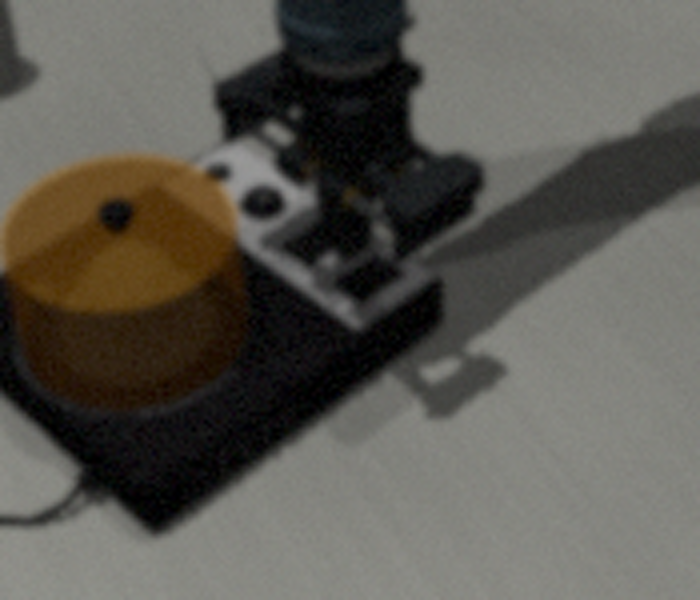

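Emit:
{"name": "drive_tool", "arguments": {"steps": "-0.007 0 0.05 0 0;-0.007 0 0.09 0 0;-0.007 0 0.09 0 0;-0.007 0 0.1 0 0;-0.007 0 0.105 0 0;-0.007 0 0.11 0 0"}}

```text
t: 4.7
position: [0.5211, -0.0208, 0.0623]
orientation: [[0.966, 0.258, 0.002], [0.258, -0.966, 0.0], [0.002, 0.0, -1.0]]
wrist_force: [2.1, -0.1, 2.0]
finger_gap: 0.003
grasp_force: 0.9
```

Emit:
{"name": "drive_tool", "arguments": {"steps": "0 0 0.004 0 0;0 0 0.007 0 0;0 0 0.01 0 0;0 0 0.01 0 0"}}

```text
t: 5.1
position: [0.5206, -0.0208, 0.0592]
orientation: [[0.966, 0.258, 0.001], [0.258, -0.966, 0.0], [0.001, 0.0, -1.0]]
wrist_force: [0.6, 0.5, 6.4]
finger_gap: 0.004
grasp_force: 3.4
```

Emit:
{"name": "drive_tool", "arguments": {"steps": "0 0 0.002 0 0;0 0 0.002 0 0"}}

```text
t: 5.3
position: [0.5206, -0.0209, 0.0588]
orientation: [[0.966, 0.258, 0.001], [0.258, -0.966, -0.0], [0.001, 0.0, -1.0]]
wrist_force: [1.3, 0.1, 8.8]
finger_gap: 0.005
grasp_force: 4.4
```

Emit:
{"name": "drive_tool", "arguments": {"steps": "0 0 -0.07 0 0;0 0 -0.14 0 0;-0.107 0.183 -0.14 0 0;-0.107 0.183 -0.14 0 0;-0.107 0.183 -0.14 0 0;-0.107 0.183 -0.14 0 0"}}

```text
t: 5.9
position: [0.5025, -0.0817, 0.0997]
orientation: [[0.966, 0.257, -0.001], [0.257, -0.966, 0.001], [-0.001, -0.001, -1.0]]
wrist_force: [0.8, 1.2, -0.1]
finger_gap: 0.004
grasp_force: 0.0
```

Run:
```python
from h import *
p=r.snapshot("wrist");cv2.imwrite("pics/w3.png",p["img"])
for n in("power_press","mode_press"):
    for d in r.tip_of(n,p)[:1]: print(n,d,onz(p,d["centre"],.0645))
s=r.sense();print(s["t"],s["position"],s["wrist_force"])
```

```text
power_press {'centre': [171.5, 178.1], 'confidence': 0.83} [ 0.51962624 -0.02337561  0.0645    ]
mode_press {'centre': [212.6, 257.3], 'confidence': 0.74} [ 0.50470663 -0.08302757  0.0645    ]
6.05 [ 0.50313608 -0.08062613  0.09987197] [-0.16986869 -0.30597664 -0.38379014]
```

View pics/w3.png

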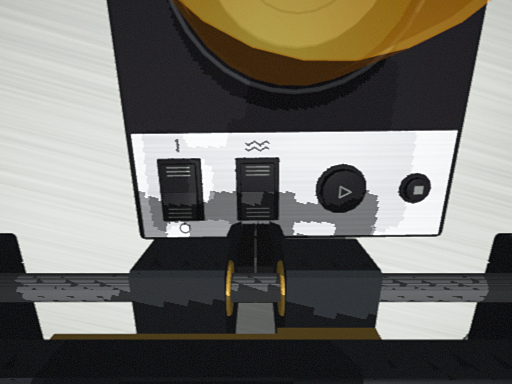

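Emit:
{"name": "drive_tool", "arguments": {"steps": "0 0.003 0.05 0 0;0 0.003 0.09 0 0;0 0.003 0.1 0 0;0 0.003 0.11 0 0;0 0.003 0.115 0 0;0 0.003 0.12 0 0"}}

```text
t: 6.65
position: [0.5031, -0.0829, 0.0642]
orientation: [[0.966, 0.258, -0.0], [0.258, -0.966, 0.0], [-0.0, -0.0, -1.0]]
wrist_force: [-1.3, 1.3, 2.3]
finger_gap: 0.006
grasp_force: 0.9
```

Emit:
{"name": "drive_tool", "arguments": {"steps": "0 0 0.005 0 0;0 0 0.01 0 0;0 0 0.013 0 0;0 0 0.015 0 0;0 0 0.015 0 0"}}

```text
t: 7.15
position: [0.5032, -0.0833, 0.0597]
orientation: [[0.966, 0.257, -0.0], [0.257, -0.966, -0.0], [-0.0, 0.0, -1.0]]
wrist_force: [-2.2, -0.4, 4.9]
finger_gap: 0.008
grasp_force: 2.3
```

Emit:
{"name": "drive_tool", "arguments": {"steps": "0 0 0.003 0 0;0 0 0.004 0 0;0 0 0.004 0 0"}}

```text
t: 7.45
position: [0.5032, -0.0833, 0.0588]
orientation: [[0.966, 0.257, -0.0], [0.257, -0.966, -0.0], [-0.0, 0.0, -1.0]]
wrist_force: [-4.1, -0.7, 8.5]
finger_gap: 0.004
grasp_force: 4.3
```

Emit:
{"name": "drive_tool", "arguments": {"steps": "0 0 -0.07 0 0;0 0 -0.14 0 0;0.055 0.197 -0.14 0 0;0.055 0.197 -0.14 0 0;0.055 0.197 -0.14 0 0;0.055 0.197 -0.14 0 0"}}

```text
t: 8.05
position: [0.5338, -0.1351, 0.0999]
orientation: [[0.966, 0.258, -0.001], [0.258, -0.966, 0.001], [-0.001, -0.001, -1.0]]
wrist_force: [-0.3, 1.0, -0.7]
finger_gap: 0.004
grasp_force: 0.0
```

Run:
```python
from h import *
p=r.snapshot("wrist");cv2.imwrite("pics/w4.png",p["img"])
for n in("start_top","stop_top","mode_press"):
    for d in r.tip_of(n,p)[:1]: print(n,d,onz(p,d["centre"],LOC[n][2]))
s=r.sense();print(s["t"],s["position"],s["wrist_force"])
```

```text
start_top {'centre': [214.0, 259.9], 'confidence': 0.92} [ 0.5350454  -0.13864024  0.0635    ]
stop_top {'centre': [211.7, 334.0], 'confidence': 0.88} [ 0.5494958  -0.19035158  0.0605    ]
mode_press {'centre': [231.4, 175.9], 'confidence': 0.75} [ 0.50668148 -0.08324747  0.0645    ]
8.25 [ 0.5338772  -0.13458295  0.10019395] [-0.51974948 -0.14134362  0.80906644]
```

View pics/w4.png

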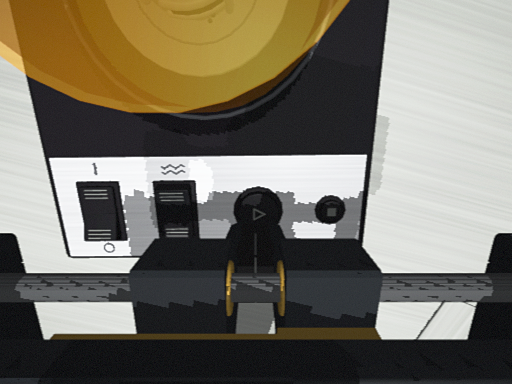

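Emit:
{"name": "drive_tool", "arguments": {"steps": "0.002 0.006 0.05 0 0;0.002 0.006 0.09 0 0;0.002 0.006 0.11 0 0;0.002 0.006 0.117 0 0;0.002 0.006 0.122 0 0;0.002 0.006 0.126 0 0;0.002 0.006 0.128 0 0"}}

```text
t: 8.95
position: [0.5352, -0.1375, 0.0622]
orientation: [[0.966, 0.258, -0.0], [0.258, -0.966, 0.0], [-0.0, -0.0, -1.0]]
wrist_force: [-2.4, 1.0, 3.6]
finger_gap: 0.007
grasp_force: 1.7
```

Emit:
{"name": "drive_tool", "arguments": {"steps": "0 0 0.004 0 0;0 0 0.007 0 0;0 0 0.007 0 0"}}

```text
t: 9.25
position: [0.5353, -0.1375, 0.0601]
orientation: [[0.966, 0.258, -0.0], [0.258, -0.966, -0.0], [-0.0, -0.0, -1.0]]
wrist_force: [-4.3, 0.6, 5.7]
finger_gap: 0.002
grasp_force: 3.0
```

Emit:
{"name": "drive_tool", "arguments": {"steps": "0 0 -0.08 0 0;0 0 -0.2 0 0;-0.1 0 -0.35 0 0;-0.25 0 -0.5 0 0;-0.25 0 -0.6 0 0;-0.25 0 -0.6 0 0;-0.25 0 -0.6 0 0;-0.25 0 -0.6 0 0;-0.25 0 -0.6 0 0"}}

```text
t: 10.15
position: [0.4627, -0.1564, 0.2386]
orientation: [[0.966, 0.258, -0.002], [0.258, -0.966, 0.001], [-0.002, -0.002, -1.0]]
wrist_force: [-0.5, -0.7, -0.3]
finger_gap: 0.001
grasp_force: 0.0
```

Run:
```python
from h import *
p=r.snapshot("wrist");cv2.imwrite("pics/w5.png",cv2.resize(p["img"][0:200,130:380],(750,600),interpolation=2))
s=r.sense();print(s["t"],s["position"],s["wrist_force"])
```

```text
10.2 [ 0.46271665 -0.15644873  0.23864154] [ 0.67190236  0.07316002 -0.86625216]
```

View pics/w5.png

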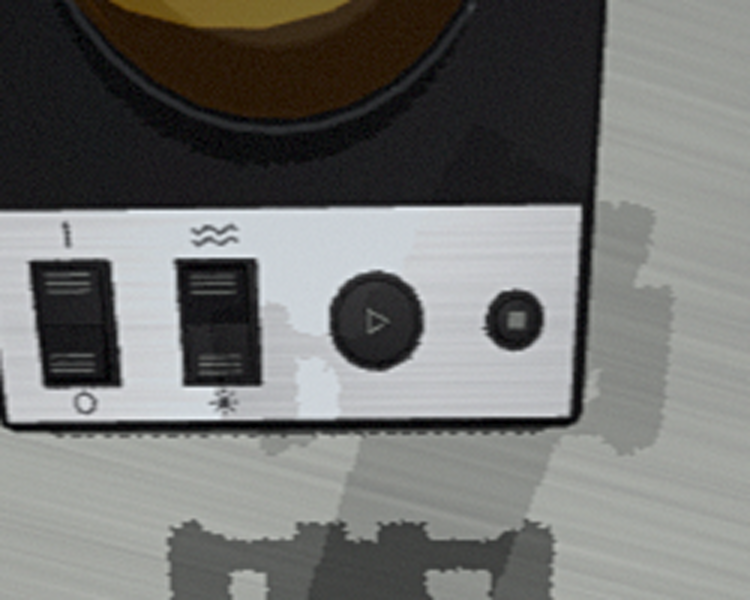

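The picture shows the power rocker (75,323) with its far half bright and flat. The mode rocker (220,320) is the opposite, with its near half down. The start key (377,320) is up, and the stop key (515,320) and hood are untouched.

```bash
python3 -c "
from station import r
print(r.finish_job())"
```

```text
the job is handed in; nothing more can be done
None
```

I switched the power rocker on, switched the mode rocker to curing, tapped the start key (about 5.7 N) and handed the job in with the arm clear; the last picture showed all controls as wanted, but the hand-in gave no verdict.

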